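# Plug in the test pin, click the selector to its third stop and hold it

## Task

On the classroom bench, take the slim round-handled pin out of the wooden rack and push it fully home, upright, into the open terminal of the white conductivity tester, and let go of it. Then turn the tester's black bar knob clockwise to its third click, counted from the fully anticlockwise end stop and without going on towards the fourth, and finish while still gripping the knob there, at rest, for the reading. Leave the other pins, stones, beaker, jar and screwdriver where they are.

Things in the scene. Friction and masses are not known exactly. Their poses are not given: they have to be found in the camera images.
- probe_pin: The test pin to plug in; loose, upright in one of the rack's three holes (which one varies). Upwards: steel shaft 8 mm diameter, 32 mm long; steel flange 20 mm diameter, 4 mm thick; slim round brass handle 14 mm diameter, 46 mm long with four thin rings. 82 mm tall, about 60 g. Origin at the shaft's lower tip, z up to the handle. In the rack the flange rests on the rack's top.
- rack: Fixed wooden block 65 (x) x 150 (y) x 45 mm high with three holes in a row along its own y at -46, 0 and +46 mm, one pin in each. Origin at the centre of its underside, on the table.
- tester: Fixed white instrument box 150 (x) x 200 (y) x 60 mm high; flat top with a small meter window, the black knob on its left half (+y) and one open terminal hole on its right half (-y); a second hole behind that is closed by a black cap 5 mm high. Origin at the centre of its underside, on the table; -x side is the front. Rack and tester may change sides of the table.
- terminal (a point): Centre of the mouth of the open terminal hole, level with the tester's top (60 mm above the table), near its front right corner; the knob's axis is 112 mm away. A thin dark ring surrounds it. The hole is vertical, 10 mm diameter, 2 mm chamfer, 36 mm deep. Fully home: the pin's flange lies on the top face, its tip 32 mm below this point.
- selector_grip (a point): Point on the knob's vertical axis, 90 mm above the table, at gripping height. Knob: black disc 48 mm diameter with an upright grip bar 46 mm long, 14 mm thick, from 68 to 100 mm above the table. Frame turns with the knob: x along the bar to the end with the white line, y across the bar, z up. At joint 0, x is 36 degrees anticlockwise (from above) of the tester's x.
- selector (a joint): Knob angle, rad: 0 at the anticlockwise end stop, growing clockwise (from above) to 2.094. It clicks into a stop every 24 degrees: end stop 0, first click 0.419, second 0.838, third 1.257, fourth 1.676; six black dots mark them. Starts at the end stop or first click, or near. A detent takes up to 0.08 N m to pass; between stops it is drawn into the nearer one and stays.
- cap_pin: Bystander: pin with a short thick round brass head (24 mm wide, 18 mm high) standing in the rack; origin at its lower tip.
- square_pin: Bystander: pin with a square brass head (18 mm wide, 28 mm high) standing in the rack; origin at its lower tip.
- grey_stone: Bystander: grey mineral sample about 45 x 36 x 30 mm on the table; origin at its underside.
- pale_stone: Bystander: pale mineral sample about 50 x 40 x 35 mm on the table; origin at its underside.
- beaker: Bystander: open glass cup, 68 mm wide, 85 mm high; origin at its underside.
- jar: Bystander: closed white jar, 52 mm wide, 75 mm high; origin at its underside.
- lens_driver: Bystander: screwdriver lying on the table; origin under its middle.
Things that resemble listed ones, but are neither listed nor needed, are in the scene too. What is shaped like the probe_pin but red is not meant. Leave any blue look-alike of the tester alone.

How it is judged:
By the outcome, as a careful person would: the job done as asked, in the order asked, and still so for the second after the job is handed in, while the arm keeps its last pose, push and grip.
It also fails if it takes over 56 s, if anything falls off the work surface, if the arm or the gripper's body presses on something with over 40 N, if the wrist force passes 120 N, or if a joint passes its speed limit or range.

## Robot

A 6-joint arm with a two-finger parallel gripper is mounted at the origin on the work surface. World frame = base frame: x ahead of the robot, y to its left, z up, the work surface at z = 0. Lengths are in m, angles in degrees, forces in N, time in s.
With the tool pointing down it reaches from about 0.35 to 0.875 m from the base axis. Payload 4.2 kg.
Tool frame: the origin (TCP) lies midway between the tips of the shut fingers; the grasp point (between the pads) lies 19 mm behind it; y points along the fingers, z is the direction in which the jaws open and shut, and the axes are right-handed (so a half turn about y gives the same grasp; the last joint's range is limited). The gripper opens to 87 mm and grips with 3 to 60 N. Pads are 19 mm wide; open, the fingers measure 117 mm over their backs; the gripper's body (75 mm by 190 mm) begins 51 mm behind the grasp point.
Start: joints at [-58.98, 22.042, 0.453, 0, -68.411, -14.817], TCP at [0.174, -0.6, 0.223] pointing down, gripper open.
Joint ranges: [-179.83, 179.83], [-69.29, 118.12], [-61.27, 80.66], [-181.25, 117.63], [-171.15, -9.14], [-177.46, 177.46]. Speed limits (degrees/s): [159.86, 159.86, 180, 180, 180, 180].

## Interface

Orientations are given as [roll, pitch, yaw] about the fixed x, y, z axes, in that order (R = Rz(yaw) Ry(pitch) Rx(roll)).
In Python, from workcell import env gives the robot as it stands. The module is installed in compiled form; this text tells all that it offers. Calls block until the motion is done:
- env.goto(position, orientation): joint-space move of the TCP to a pose.
- env.move_straight(position, rotation=None, rate=0.15, force_limit=None): straight line of the TCP; rotation=None keeps the orientation; rate is the mean speed in m/s. With force_limit (N) it stops when the force on the tool has changed by that much, and returns True; else False.
- env.set_joints(angles): joint-space move.
- env.gripper_to(opening, grasp_force=None): opening from 0.0 (shut) to 1.0 (fully open); grasp_force is the grip in N (None keeps the last); returns when the fingers have stopped.
- env.dwell(seconds).
- env.inverse_kinematics(position, orientation): joint angles nearest the present ones, or None.
- env.read_state(): the state.
- env.grab_frame(name): name is "side" or "top"; returns a dict with "image" (384x512x3 uint8, blue, green, red), "fx", "fy", "cx", "cy" (pixels), "position" and "orientation" of the camera in the world. Camera axes: x right, y up, looking along -z (the intrinsics and any distortion apply to the point x, -y, -z); pixel columns grow to the right and rows downward; lengths in m; the calibration is good to about 2 mm. A picture is of the moment at which its call begins. There is no depth.
A pose or a line that the arm cannot do raises env.Unreachable and nothing moves.
- env.close_job(): hands the job in, once; it reports no verdict.
Trained networks look in a picture, given as the dict that the camera call returned (one of the last four; its "shot" number tells which), for a name from the list of things; names that differ only in an ending like _2 or _b are one class to them, and where a whole thing is asked for, a point or a joint stands for the part that bears it (a point fixed in the world has none). Each returns a list of dicts, best first, with "score" (0 to 1); they miss things now and then, are a little off and sometimes report something else, mostly with a low value. They report only what shows in the picture. A call takes as long as a camera call. They do not tell look-alikes from the thing itself.
- env.search_frame(picture, thing): "xyz" ([x, y, z] in m, in world coordinates, good to about 4 mm: the middle of the surface that is visible of it).
- env.trace(picture, thing): "mask" (384x512 bool, what is visible of it).
The state is a dict: "clock": time; "joint_positions": joint angles; "qvel": joint speeds; "joint_torque": joint torques, N m; "position": TCP position; "tool_rot": TCP orientation; "force": force on the tool from outside, world axes, zero at the start; "wrist_torque": the same for the moment, N m; "opening": opening from 0.0 (shut) to 1.0 (fully open).
Only numpy, scipy, OpenCV 4.12 (cv2) and the standard library are available. Lean on these libraries where they do the work, as an engineer would, in place of code of your own. Each camera call takes 0.05 s, during which the arm holds its last target.

## Working session

There is one attempt and no reset: what is moved stays moved. The work goes in short steps, each a Python script; the robot and the scene stay as the last script left them, time stands still between calls to the robot, and variables do not carry over. Pictures are saved under pics/ and viewed, and the job is handed in when it is done.

```bash
mkdir -p pics; python3 - <<'E'
from workcell import env
import cv2,json
s=env.read_state();print(s)
for n in("side","top"):
    f=env.grab_frame(n);cv2.imwrite(f"pics/{n}0.png",cv2.resize(f["image"],(768,576),interpolation=cv2.INTER_CUBIC))
    print(n,{k:v for k,v in f.items() if k!="image"})
    for t in("probe_pin","rack","tester","selector_grip"):
        print(t,[(round(d["score"],2),[round(float(v),3) for v in d["xyz"]]) for d in env.search_frame(f,t)])
E
```

```text
{'clock': 0.0, 'joint_positions': array([-5.89816498e+01,  2.20898901e+01,  3.79640663e-01, -2.90161900e-02,
       -6.84103665e+01, -1.48169858e+01]), 'qvel': array([-0.07765709, -0.0782087 ,  0.10881407,  0.11610151,  0.03752345,
       -0.05058815]), 'joint_torque': array([-4.86576846e-04, -3.90667784e+01,  1.87405980e+01,  4.22008485e+00,
        1.08304824e-02, -1.86103844e-04]), 'position': array([ 0.17423897, -0.59959505,  0.22146776]), 'tool_rot': array([-8.98764983e+01,  4.78448068e-03,  1.61906645e+01]), 'force': array([-0.41100416,  0.34655807,  0.3474003 ]), 'wrist_torque': array([-0.025999  ,  0.01985136,  0.01127524]), 'opening': 0.9975797139294862}
side {'fx': 499.89348719514373, 'fy': 499.89348719514373, 'cx': 247.66039321914698, 'cy': 191.0519263341716, 'position': array([-0.03856089, -0.5834428 ,  0.72104296]), 'orientation': array([ 51.26477079,   0.14638613, -44.91353133]), 'shot': 1}
probe_pin [(0.8, [0.475, -0.182, 0.047]), (0.65, [0.565, -0.2, 0.071])]
rack [(0.97, [0.56, -0.25, 0.047]), (0.25, [0.739, 0.171, 0.046])]
tester [(0.91, [0.532, 0.141, 0.058]), (0.85, [0.303, 0.13, 0.058])]
selector_grip [(0.69, [0.304, 0.203, 0.081]), (0.54, [0.561, -0.2, 0.072]), (0.51, [0.532, 0.211, 0.075])]
top {'fx': 352.1827423317113, 'fy': 352.1827423317113, 'cx': 259.0299016837933, 'cy': 192.25150066884132, 'position': array([0.4320149 , 0.01838299, 0.9406112 ]), 'orientation': array([  8.18373257,  -1.1430948 , -91.65426147]), 'shot': 2}
probe_pin [(0.45, [0.563, -0.19, 0.079])]
rack [(0.57, [0.57, -0.23, 0.047]), (0.4, [0.555, 0.174, 0.062])]
tester [(0.64, [0.554, 0.173, 0.062]), (0.61, [0.319, 0.161, 0.059]), (0.35, [0.75, -0.037, 0.02])]
selector_grip [(0.76, [0.546, 0.219, 0.069]), (0.7, [0.31, 0.204, 0.08])]
```

View pics/side0.png

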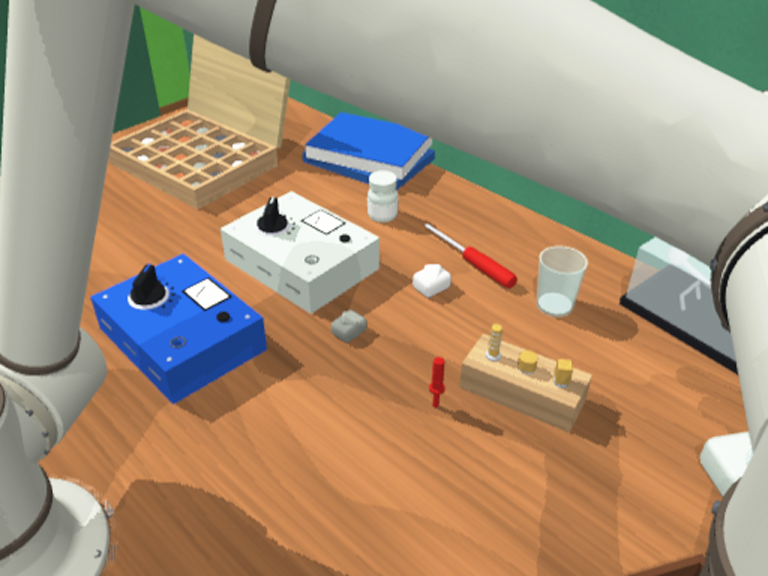

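View pics/top0.png

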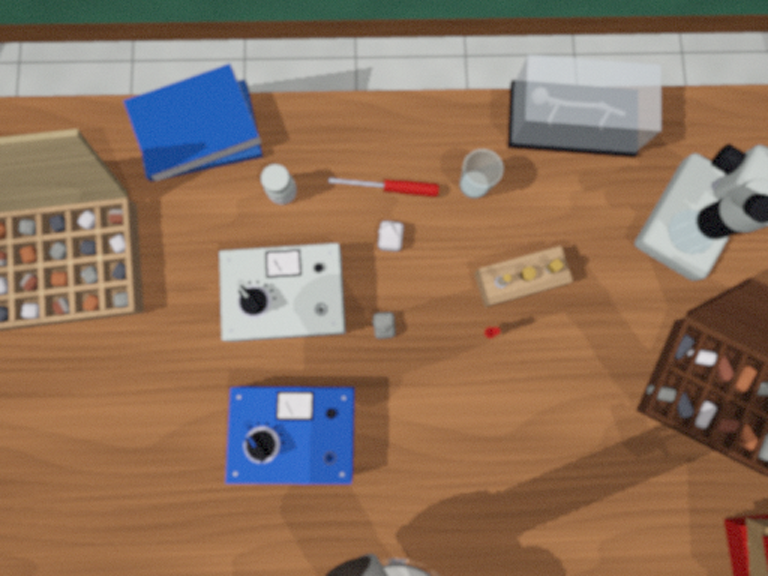

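Candidates in side0.png: slim brass pin (495,342), cap pin (528,362), square pin (564,372) and red slim pin (437,380). I choose (495,342). The white tester is at (300,248); the blue one at (180,325) is the decoy. I'll check with close crops.

```bash
cat > h.py <<'E'
from workcell import env
import cv2,numpy as np
from scipy.spatial.transform import Rotation as R
def crop(f,name,x0,y0,w,h,s):
    c=f["image"][y0:y0+h,x0:x0+w]
    c=cv2.resize(c,None,fx=s,fy=s,interpolation=cv2.INTER_CUBIC)
    cv2.imwrite(f"pics/{name}.png",c)
def ray(f,u,v):
    d=np.array([(u-f["cx"])/f["fx"],-(v-f["cy"])/f["fy"],-1.])
    return np.array(f["position"]),R.from_euler("xyz",f["orientation"],degrees=True).as_matrix()@d
def atz(f,u,v,z):
    p,d=ray(f,u,v);return p+d*(z-p[2])/d[2]
def proj(f,P):
    q=R.from_euler("xyz",f["orientation"],degrees=True).as_matrix().T@(np.asarray(P)-f["position"])
    return np.array([f["cx"]+f["fx"]*q[0]/-q[2],f["cy"]-f["fy"]*q[1]/-q[2]])
E
python3 - <<'E'
from h import *
import pickle
fs={n:env.grab_frame(n) for n in("side","top")}
pickle.dump(fs,open("fs.pkl","wb"))
crop(fs["side"],"s_rack",280,205,120,90,6)
crop(fs["side"],"s_test",140,120,120,90,6)
crop(fs["top"],"t_test",140,155,100,80,7)
crop(fs["top"],"t_rack",310,155,80,60,8)
E
```

```text
(no output)
```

View pics/s_rack.png

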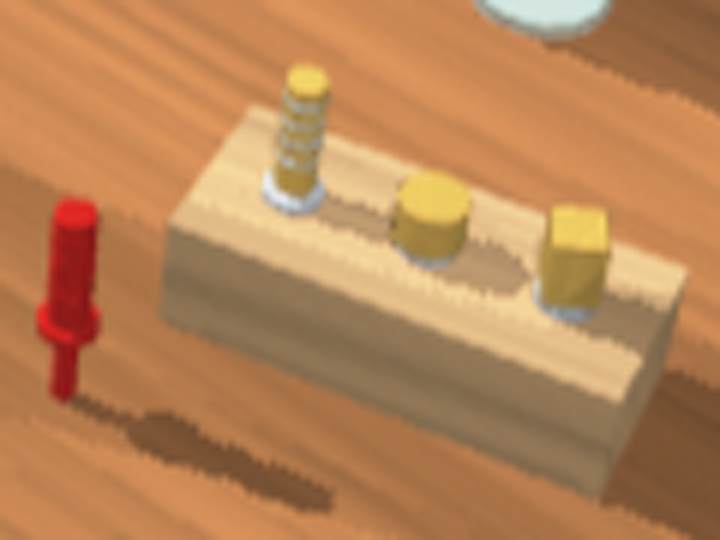

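View pics/s_test.png

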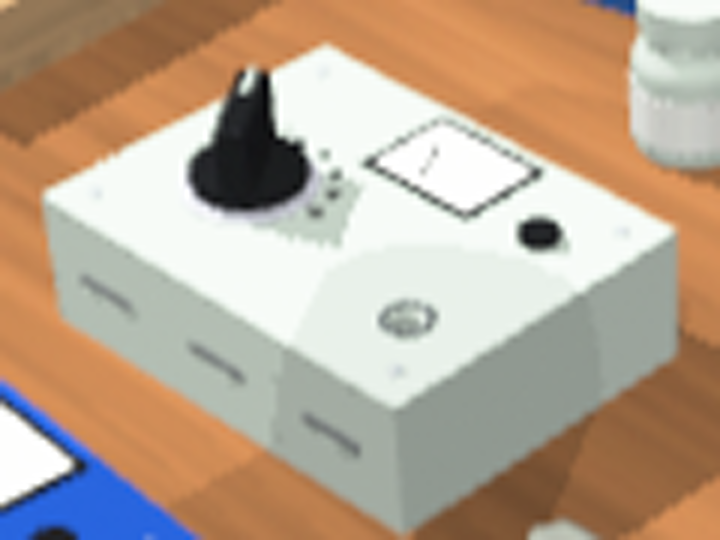

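View pics/t_test.png

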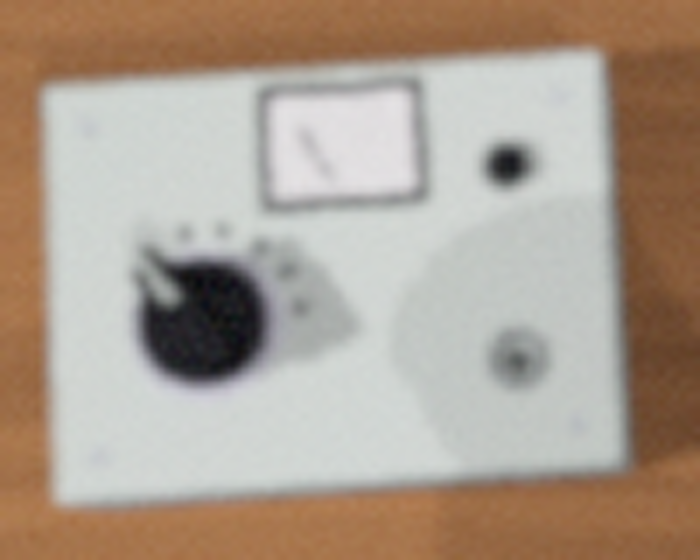

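View pics/t_rack.png

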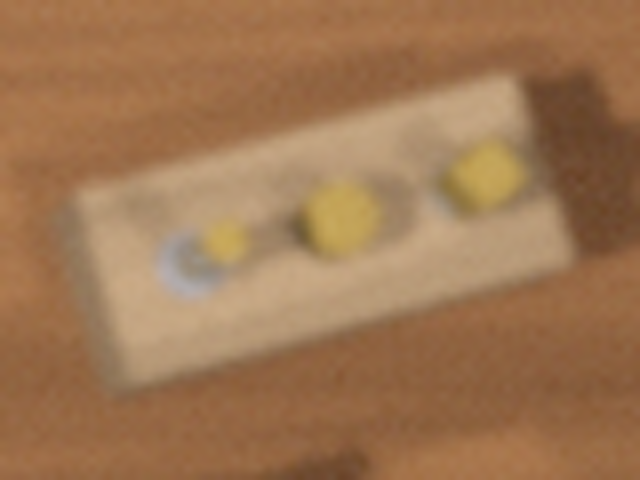

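```bash
python3 - <<'E'
from h import *
import pickle
fs=pickle.load(open("fs.pkl","rb"))
C={"side_t":("side",140,120,6),"side_r":("side",280,205,6),"top_t":("top",140,155,7),"top_r":("top",310,155,8)}
def w(c,x,y,z):
    n,ox,oy,s=C[c];return atz(fs[n],(x+.5)/s-.5+ox,(y+.5)/s-.5+oy,z)[:2]
np.set_printoptions(precision=4,suppress=True)
loc=np.array([[.075,.1],[.075,-.1],[-.075,-.1],[-.075,.1]])
for c,pts in(("side_t",[(326,42),(677,232),(398,408),(43,192)]),("top_t",[(40,88),(602,48),(630,465),(57,503)])):
    P=np.array([w(c,*p,.06) for p in pts]);a=loc-loc.mean(0);b=P-P.mean(0)
    th=np.arctan2((a[:,0]*b[:,1]-a[:,1]*b[:,0]).sum(),(a*b).sum())
    Rm=np.array([[np.cos(th),-np.sin(th)],[np.sin(th),np.cos(th)]])
    print(c,P.mean(0),np.degrees(th),"res",np.abs(b-a@Rm.T).max())
    t=w(c,*{"side_t":(408,319),"top_t":(518,358)}[c],.06)
    k=w(c,*{"side_t":(250,172),"top_t":(203,320)}[c],.068)
    print(" term",t,"local",Rm.T@(t-P.mean(0)),"knob",k,"local",Rm.T@(k-P.mean(0)),np.linalg.norm(t-k))
print("pin side",w("side_r",307,80,.095),w("side_r",294,190,.049))
print("pin top",w("top_r",226,241,.095),w("top_r",190,264,.049))
print("heads side cap",w("side_r",433,190,.067),"sq",w("side_r",580,228,.077),"rack front L",w("side_r",170,223,.045),"R",w("side_r",625,402,.045),w("side_r",688,272,.045),w("side_r",255,108,.045))
print("heads top cap",w("top_r",341,216,.067),"sq",w("top_r",485,174,.077))
E
```

```text
side_t [0.5579 0.1767] 2.148782855819068 res 0.0016627593406366575
 term [0.5252 0.1101] local [-0.0353 -0.0653] knob [0.5384 0.2176] local [-0.018   0.0416] 0.1082629678430699
top_t [0.5593 0.178 ] 2.698095720576889 res 0.002324543364870535
 term [0.527  0.1121] local [-0.0354 -0.0643] knob [0.5427 0.2225] local [-0.0145  0.0452] 0.11152773825427659
pin side [ 0.5645 -0.1969] [ 0.5636 -0.1982]
pin top [ 0.5668 -0.1951] [ 0.5669 -0.1946]
heads side cap [ 0.5781 -0.2393] sq [ 0.5866 -0.286 ] rack front L [ 0.5271 -0.1773] R [ 0.5646 -0.3226] [ 0.625  -0.3063] [ 0.5892 -0.1624]
heads top cap [ 0.5783 -0.2392] sq [ 0.5888 -0.2826]
```

Side crop: slim ringed brass pin at (307,80)-(294,190) in the rack's left (+y) hole, so the choice is confirmed. The red pin at (75,290) stands on the table. The tester crop shows the terminal ring at (408,319) and the knob with its white line near joint 0. Both cameras agree to about 2-4 mm.

```bash
python3 - <<'E'
from h import *
np.set_printoptions(precision=3,suppress=True)
for y in(-76,104): 
    for p in([.5655,-.1962,.16],[.5263,.1109,.16]): print(y,p,env.inverse_kinematics(p,[-90,0,y]))
for y in(38.4,38.4-72,218.4,146.4): print(y,env.inverse_kinematics([.5417,.2216,.16],[-90,0,y]))
E
```

```text
-76 [0.5655, -0.1962, 0.16] [  -3.65    22.358   -8.535   -0.     -59.107 -162.35 ]
-76 [0.5263, 0.1109, 0.16] [ 29.183  16.798 -17.049   0.    -56.153 164.817]
104 [0.5655, -0.1962, 0.16] [ -3.65   22.358  -8.535   0.    -59.107  17.65 ]
104 [0.5263, 0.1109, 0.16] [ 29.183  16.798 -17.049   0.    -56.153 -15.183]
38.4 [ 38.094  21.144 -10.454  -0.    -58.402 -89.694]
-33.6 [  38.094   21.144  -10.454    0.     -58.402 -161.694]
218.4 [ 38.094  21.144 -10.454   0.    -58.402  90.306]
146.4 [ 38.094  21.144 -10.454   0.    -58.402  18.306]
```

```bash
python3 - <<'E'
from h import *
np.set_printoptions(precision=4,suppress=True)
s=env.read_state();p=s["position"]
env.move_straight([p[0],p[1],.40],rate=.25)
env.goto([.5655,-.1962,.30],[-90,0,104])
env.gripper_to(.6)
env.move_straight([.5655,-.1962,.15],rate=.2)
hit=env.move_straight([.5655,-.1962,.056],rate=.1,force_limit=6)
s=env.read_state();print(hit,s["clock"],s["position"],s["tool_rot"],s["force"])
f=env.grab_frame("side");crop(f,"s_pre",280,185,120,90,6)
E
```

```text
False 6.375 [ 0.5661 -0.1963  0.0568] [-90.085    0.0395 104.011 ] [-0.1143  0.777   0.2731]
```

View pics/s_pre.png

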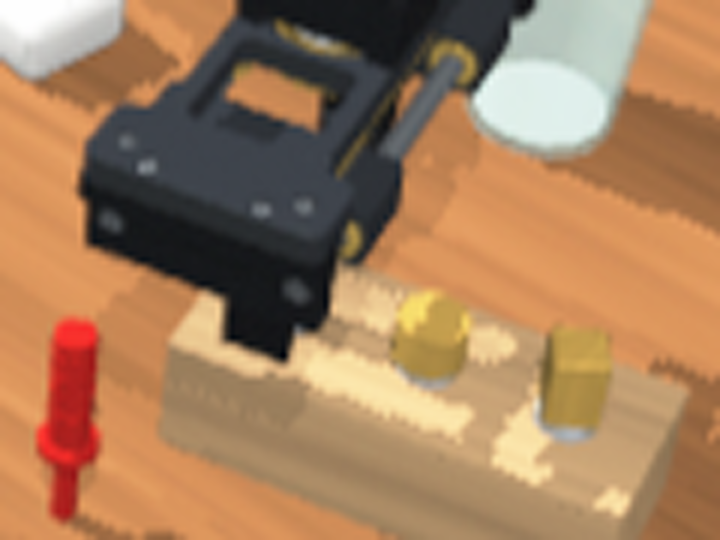

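The fingers straddle the pin (hidden at about (270,330)), with the neighbours clear. Gripping now, then lifting.

```bash
python3 - <<'E'
from h import *
np.set_printoptions(precision=4,suppress=True)
env.gripper_to(0.0,25)
s=env.read_state();print(s["opening"],s["opening"]*87,s["force"],s["position"])
x,y,z=s["position"]
env.move_straight([x,y,.16],rate=.12)
s=env.read_state();print(s["opening"]*87,s["force"],s["clock"])
for n in("side","top"):
    f=env.grab_frame(n);print(n,proj(f,[x,y,.13]))
    u,v=proj(f,[x,y,.13]).astype(int);crop(f,n+"_lift",max(u-60,0),max(v-45,0),120,90,6)
E
```

```text
0.15292774168820059 13.304713526873451 [-0.6383 -0.1655  0.3275] [ 0.5656 -0.1962  0.056 ]
13.037526719518294 [-0.079  -0.5118 -0.8515] 8.1833
side [332.7471 203.1972]
top [341.9166 182.7472]
```

View pics/side_lift.png

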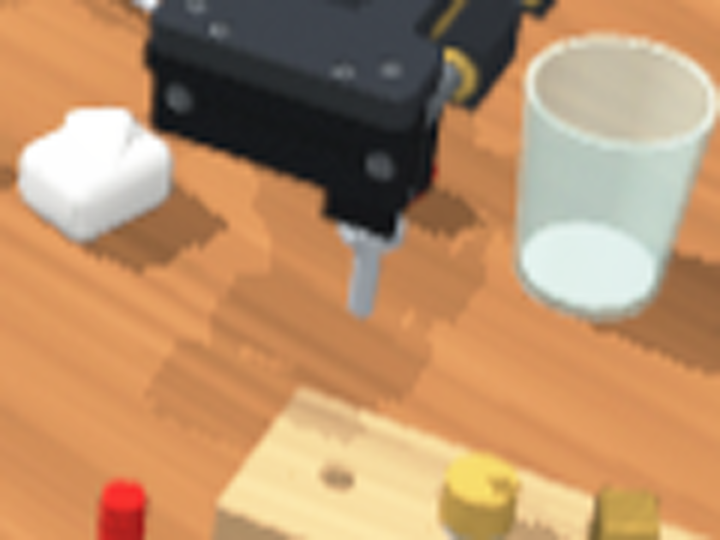

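The side view shows the pin gripped upright, tip at (361,312) in the crop, with the rack hole empty at (338,475) and the neighbours undisturbed. Next I move above the terminal and compare the tip with the hole.

```bash
python3 - <<'E'
from h import *
import pickle
np.set_printoptions(precision=4,suppress=True)
f=env.grab_frame("side");s=env.read_state();p=s["position"]
print("tip meas",atz(f,(361.5)/6-.5+272,(312.5)/6-.5+158,p[2]-.043),p)
env.goto([.5263,.1109,.18],[-90,0,104])
env.move_straight([.5263,.1109,.121],rate=.1,force_limit=6)
s=env.read_state();p=s["position"];print(p,s["tool_rot"],s["force"],s["clock"])
fs={}
for n in("side","top"):
    f=env.grab_frame(n);fs[n]=f
    u,v=proj(f,[.5263,.1109,.07]).astype(int);print(n,u,v);crop(f,n+"_hov",max(u-40,0),max(v-30,0),80,60,9)
pickle.dump(fs,open("fs2.pkl","wb"))
E
```

```text
tip meas [ 0.564  -0.197   0.1159] [ 0.565  -0.1962  0.1589]
[0.5269 0.1107 0.1214] [-90.0523   0.0067 103.9838] [ 0.4756 -0.2106 -0.3552] 10.2583
side 207 168
top 213 205
```

View pics/side_hov.png

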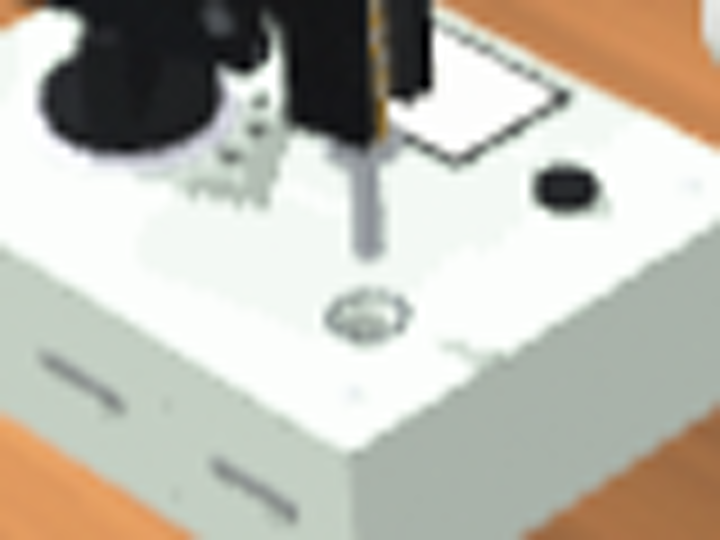

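View pics/top_hov.png

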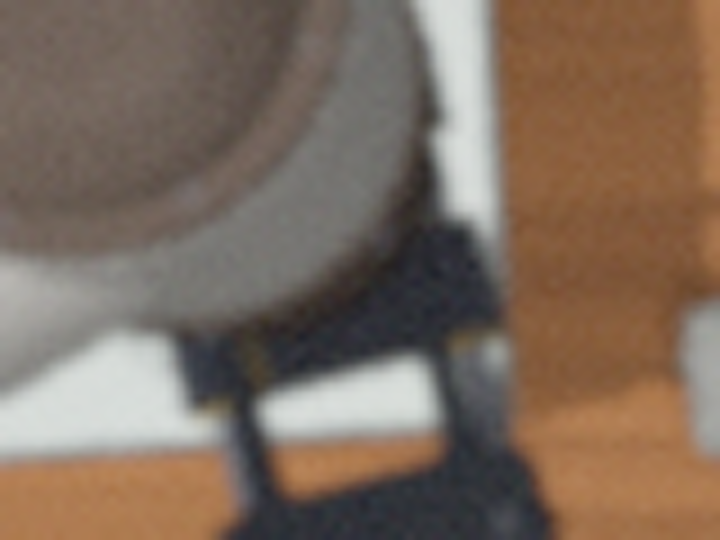

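```bash
python3 - <<'E'
from h import *
import pickle
np.set_printoptions(precision=4,suppress=True)
f=pickle.load(open("fs2.pkl","rb"))["side"]
c=lambda x,y,z:atz(f,(x+.5)/9-.5+167,(y+.5)/9-.5+138,z)
print("tip",c(368,252,.0784),"term",c(368,316,.06))
E
```

```text
tip [0.5267 0.1109 0.0784] term [0.5251 0.1106 0.06  ]
```

```bash
python3 - <<'E'
from h import *
np.set_printoptions(precision=4,suppress=True)
env.move_straight([.5256,.1107,.110],rate=.06)
for z in(.095,.083,.075):
    hit=env.move_straight([.5256,.1107,z],rate=.04,force_limit=8)
    s=env.read_state();print(hit,s["position"],s["force"],s["wrist_torque"],s["opening"]*87,s["clock"])
    if hit:break
f=env.grab_frame("side");crop(f,"s_ins",167,138,80,60,9)
E
```

```text
False [0.5256 0.1108 0.0947] [0.0464 0.915  0.8182] [0.1511 0.0867 0.039 ] 13.497155340328634 11.2167
False [0.5256 0.1108 0.0827] [-0.5071 -0.0042 -1.0255] [ 0.3156 -0.0216  0.0413] 13.523238950502892 11.6667
False [0.5255 0.1108 0.0747] [ 0.9985  1.8879 -1.1282] [ 0.3593 -0.0025 -0.0136] 13.262132580156697 12.0167
```

View pics/s_ins.png

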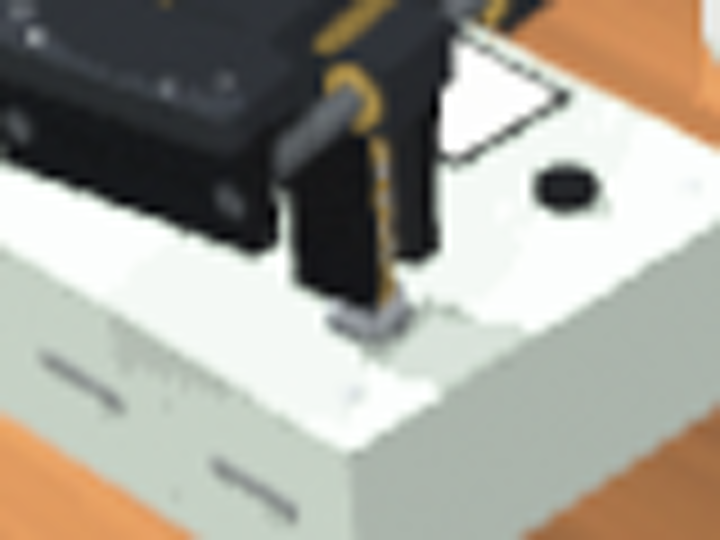

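The pin is in the hole with low force and nearly seated (flange at (370,318)). Next I press to seat it, release and retreat.

```bash
python3 - <<'E'
from h import *
np.set_printoptions(precision=4,suppress=True)
hit=env.move_straight([.5256,.1108,.066],rate=.02,force_limit=12)
s=env.read_state();print(hit,s["position"],s["force"],s["opening"]*87,s["clock"])
env.gripper_to(.5)
s=env.read_state();print(s["position"],s["force"],s["opening"]*87)
x,y=.5256,.1108
env.move_straight([x,y,.19],rate=.2)
env.goto([.5417,.2216,.20],[-90,0,218.4])
s=env.read_state();print(s["position"],s["tool_rot"],s["clock"])
for n in("side","top"):
    f=env.grab_frame(n)
    crop(f,n+"_rel",*((150,110,110,80) if n=="side" else (140,155,110,80)),7)
E
```

```text
True [0.5258 0.1108 0.0709] [-1.5551  0.3431  4.7416] 13.30393970587444 12.4083
[0.5256 0.1109 0.0701] [-0.4191  0.2751 -0.1027] 43.44873988573568
[0.5415 0.2213 0.1994] [ -90.0021   -0.0744 -141.6393] 15.5917
```

View pics/side_rel.png

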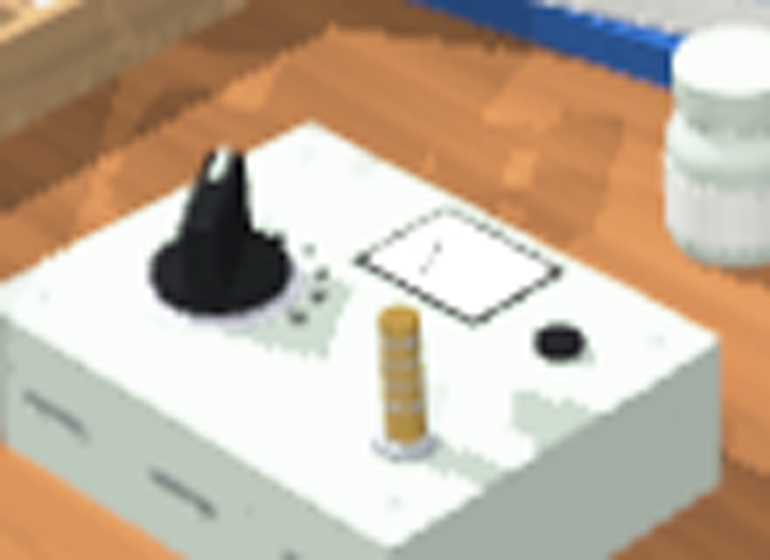

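View pics/top_rel.png

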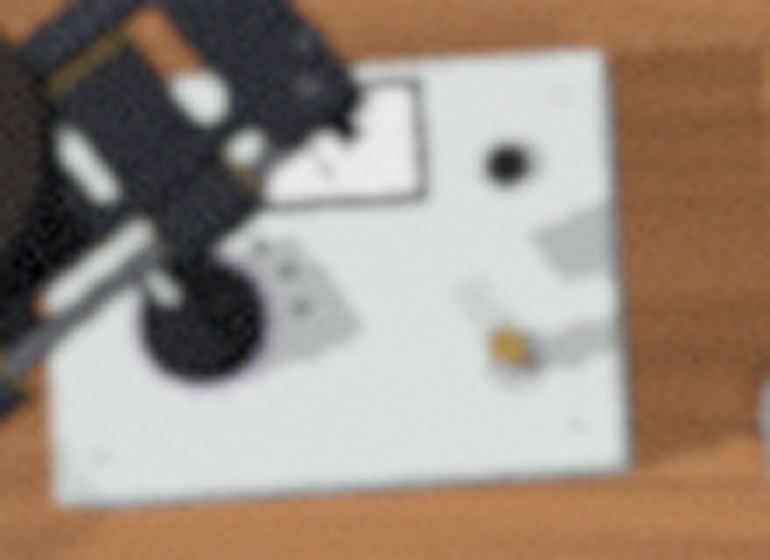

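The side view shows the pin upright with its flange flat on the top at (405,445). The TCP stopped at 0.0709 against the 0.071 expected, so it is home. The knob's line end is at (222,165). I now grip the knob.

```bash
python3 - <<'E'
from h import *
np.set_printoptions(precision=3,suppress=True)
f=env.grab_frame("side");k=np.array([.5412,.2215])
for q in(0,.1,.2,.42):
    a=np.radians(38.4)-q;print(q,[( (proj(f,[*(k+r*np.array([np.cos(a),np.sin(a)])),.1])-[150,110]+.5)*7-.5) for r in(.023,.01,-.023)])
env.move_straight([*k,.12],rate=.15)
hit=env.move_straight([*k,.072],rate=.05,force_limit=6)
s=env.read_state();print(hit,s["position"],s["force"],s["clock"])
if not hit:
    env.gripper_to(0.,8)
    s=env.read_state();print(s["position"],s["tool_rot"],s["force"],s["wrist_torque"],s["opening"]*87,s["clock"])
f=env.grab_frame("side");crop(f,"s_grip",130,90,120,90,6)
E
```

```text
0 [array([227.822, 144.818]), array([219.278, 165.495]), array([196.907, 219.629])]
0.1 [array([234.483, 145.409]), array([222.198, 165.756]), array([190.049, 219.001])]
0.2 [array([240.933, 146.357]), array([225.023, 166.175]), array([183.424, 217.993])]
0.42 [array([254.078, 149.652]), array([230.771, 167.631]), array([170.006, 214.506])]
False [0.541 0.222 0.072] [ 0.87  -0.026  0.737] 17.5333
[0.541 0.222 0.072] [ -90.059    0.005 -141.599] [-4.113  2.564  2.342] [0.98  1.177 0.027] 13.402182186785401 18.1583
```

View pics/s_grip.png

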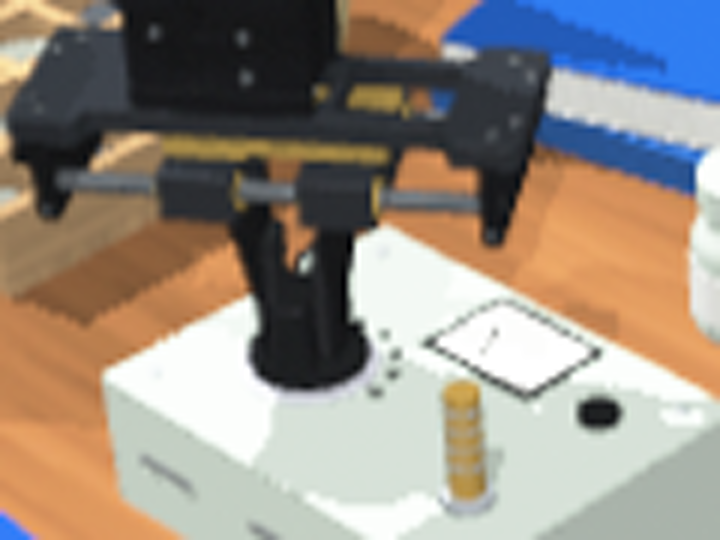

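The grip is on the bar at (305,310). There is about 5 N of side load, so I'll ease it off and then turn in steps.

```bash
python3 - <<'E'
from h import *
np.set_printoptions(precision=4,suppress=True)
p=np.array([.5412,.2215,.072]);n=np.array([-.62,.78])
for d in(.0005,.001):
    q=p.copy();q[:2]+=n*d
    env.move_straight(q,rate=.01)
    s=env.read_state();print(d,s["position"],s["force"],s["wrist_torque"],s["clock"])
p=q
env.gripper_to(0.,20)
s=env.read_state();print(s["force"],s["opening"]*87,s["clock"])
for y in(212.4,206.4):
    env.move_straight(p,[-90,0,y],rate=.05)
    s=env.read_state();print(y,s["position"],s["tool_rot"][2],s["force"],s["wrist_torque"],s["opening"]*87,s["clock"])
E
```

```text
0.0005 [0.5407 0.2222 0.0721] [-3.1738  3.0168  2.3867] [ 0.8636  1.1496 -0.0534] 18.4583
0.001 [0.5406 0.2222 0.0721] [-2.7966  2.2695  2.1805] [0.4722 0.9189 0.0526] 18.7083
[-2.9863  1.3105  3.2662] 13.754402332281146 18.925
212.4 [0.5406 0.2223 0.0721] -147.45532092309523 [-2.9008  1.9238  2.6202] [0.5157 0.9782 0.0659] 13.893829357635246 19.1833
206.4 [0.5406 0.2224 0.0721] -153.38650565853087 [-2.3952  2.6279  3.0471] [ 0.6296  1.1137 -0.0162] 13.811770009299547 19.4417
```

```bash
python3 - <<'E'
from h import *
np.set_printoptions(precision=3,suppress=True)
p=np.array([.54058,.22228,.072])
for y in np.arange(202.4,146,-4):
    env.move_straight(p,[-90,0,y],rate=.05)
    s=env.read_state();print(y,s["position"],s["tool_rot"][2]%360,s["force"],s["wrist_torque"][2],s["opening"]*87,s["clock"])
    if np.linalg.norm(s["force"])>20:print("stop");break
env.dwell(.3)
s=env.read_state();print(s["tool_rot"],s["force"],s["wrist_torque"])
for n in("side","top"):
    f=env.grab_frame(n)
    crop(f,n+"_turn",*((130,90,120,90) if n=="side" else (140,155,110,80)),6)
E
```

```text
202.4 [0.541 0.222 0.072] 202.5874739413768 [-3.646  2.606  4.644] -0.024807318473479632 13.790914151160667 19.6917
198.4 [0.541 0.222 0.072] 198.54612637827015 [-4.411  3.304  2.975] -0.0057185804630924125 13.574817316063584 19.9417
194.4 [0.54  0.223 0.072] 194.5598563406995 [-3.094  3.18   3.475] -0.03643031143068895 13.878374812021711 20.1917
190.4 [0.54  0.223 0.072] 190.5730026740348 [-4.24   4.173  4.662] -0.013717777455076553 13.612966538830143 20.4417
186.4 [0.54  0.223 0.072] 186.57344316173604 [-4.835  3.418  3.409] 0.01567133215135304 13.42932814884422 20.6917
182.4 [0.54  0.223 0.072] 182.56314723010559 [-4.573  3.842  2.92 ] -0.016369512798164267 13.695452172834502 20.9417
178.4 [0.54  0.223 0.072] 178.55285405965552 [-4.537  3.664  3.934] -0.0774509003153746 13.784942943577015 21.1917
174.4 [0.54  0.223 0.072] 174.5509531646953 [-4.572  4.671  4.008] -0.0766512944970454 13.603865980816147 21.4417
170.4 [0.54  0.223 0.072] 170.56085686646634 [-4.371  5.126  2.825] -0.053415005064338814 13.76371558734006 21.6917
166.4 [0.54  0.223 0.072] 166.5795647945327 [-4.639  4.735  3.314] 0.03625454219796112 13.767665809214973 21.9417
162.4 [0.541 0.223 0.072] 162.58057707648967 [-4.404  4.867  3.542] 0.029044614663605403 13.82348613532134 22.1917
158.4 [0.541 0.223 0.072] 158.5699747910998 [-3.829  4.767  3.052] 0.05043719360858723 13.783543287729692 22.4417
154.4 [0.541 0.223 0.072] 154.55130509363437 [-4.743  5.125  3.16 ] -0.04638339692090081 14.008212318502396 22.6917
150.4 [0.541 0.223 0.072] 150.5504646962685 [-4.216  4.564  2.887] -0.044003613958226384 13.883248955228296 22.9417
146.4 [0.541 0.223 0.072] 146.566040561201 [-4.63   4.599  2.032] -0.03747067962046912 13.851467696540132 23.1917
[-90.088  -0.017 146.578] [-4.604  5.008  3.092] [ 1.512  1.532 -0.013]
```

View pics/side_turn.png

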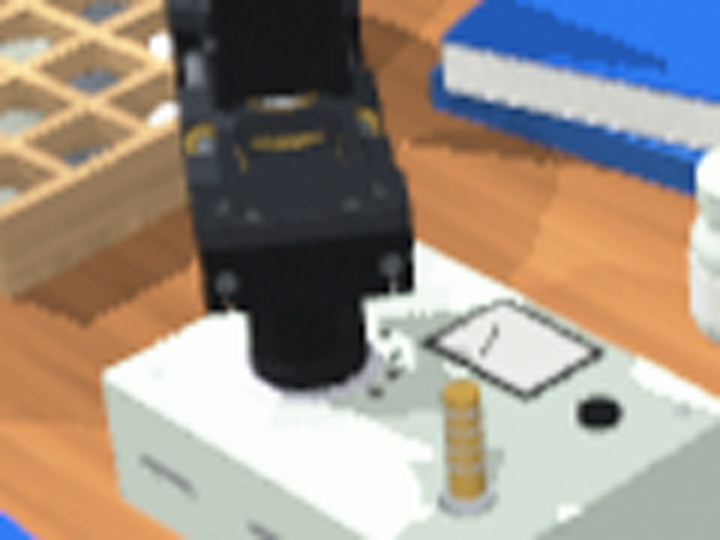

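View pics/top_turn.png

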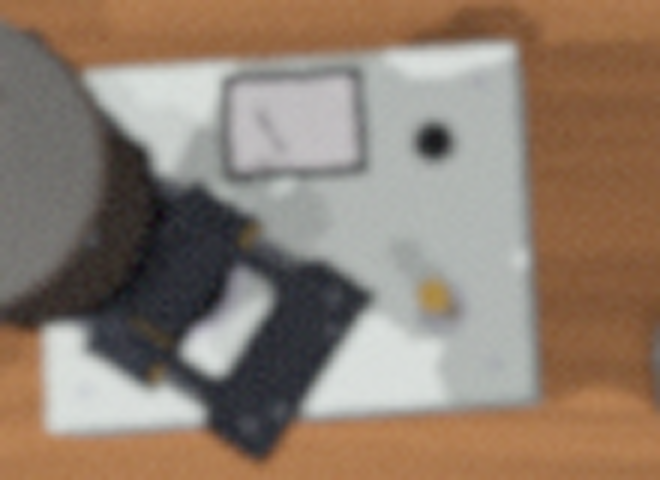

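The opening stayed at 13.4-14 mm, so the bar turned with the jaws. I'll let go briefly to see where the detent settles, then regrip.

```bash
python3 - <<'E'
from h import *
np.set_printoptions(precision=4,suppress=True)
print(env.read_state()["position"])
env.gripper_to(.4)
s=env.read_state();print("free",s["position"],s["force"],s["wrist_torque"])
p=s["position"]
env.move_straight([p[0],p[1],.2],rate=.2)
print(env.read_state()["clock"])
f=env.grab_frame("side");crop(f,"s_chk",150,110,110,80,7)
k=np.array([.5412,.2218])
for q in(.838,1.1,1.257,1.4,1.676):
    a=np.radians(38.4)-q;print(q,[((proj(f,[*(k+r*np.array([np.cos(a),np.sin(a)])),.1])-[150,110]+.5)*7-.5) for r in(.023,.01,-.023)])
f=env.grab_frame("top");crop(f,"t_chk",140,155,110,80,7)
for q in(.838,1.1,1.257,1.4,1.676):
    a=np.radians(38.4)-q;print(q,[((proj(f,[*(k+r*np.array([np.cos(a),np.sin(a)])),.1])-[140,155]+.5)*7-.5) for r in(.023,.01,-.023)])
E
```

```text
[0.5406 0.2232 0.0721]
free [0.5406 0.2222 0.072 ] [ 1.0042  0.6915 -0.5202] [-0.0259  0.134   0.0138]
25.075
0.838 [array([272.7103, 159.6289]), array([238.5453, 171.8299]), array([150.2498, 203.3623])]
1.1 [array([279.6862, 168.1819]), array([241.5342, 175.5789]), array([143.6418, 194.5587])]
1.257 [array([281.7031, 173.8059]), array([242.3737, 178.0359]), array([141.9333, 188.8385])]
1.4 [array([282.0588, 179.1157]), array([242.4907, 180.3496]), array([141.8857, 183.4869])]
1.676 [array([278.7121, 189.4606]), array([240.9649, 184.8409]), array([145.8052, 173.1947])]
0.838 [array([194.8954, 247.135 ]), array([188.2182, 284.3093]), array([171.1349, 379.4179])]
1.1 [array([211.6876, 251.8039]), array([195.5344, 286.3457]), array([154.2182, 374.6956])]
1.257 [array([220.8895, 256.63  ]), array([199.5419, 288.4514]), array([144.9621, 369.8094])]
1.4 [array([228.4731, 262.2346]), array([202.8428, 290.8963]), array([137.3482, 364.1375])]
1.676 [array([240.3899, 275.8672]), array([208.024, 296.841]), array([125.4323, 350.362 ])]
```

View pics/s_chk.png

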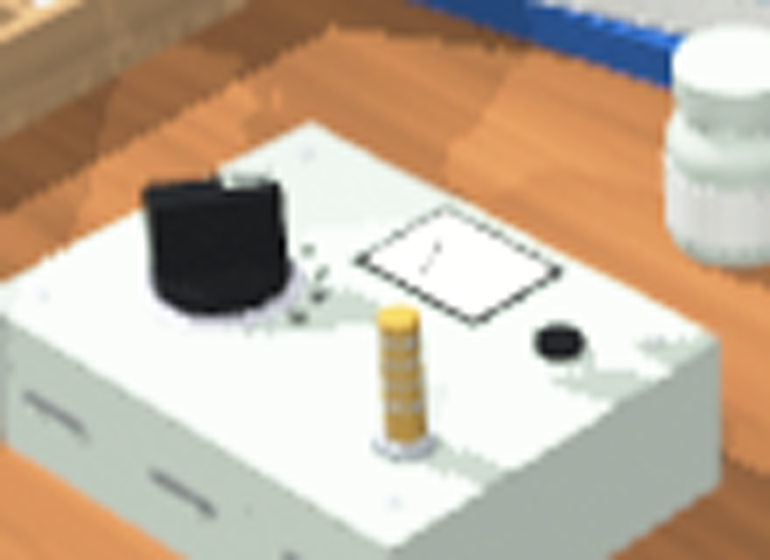

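View pics/t_chk.png

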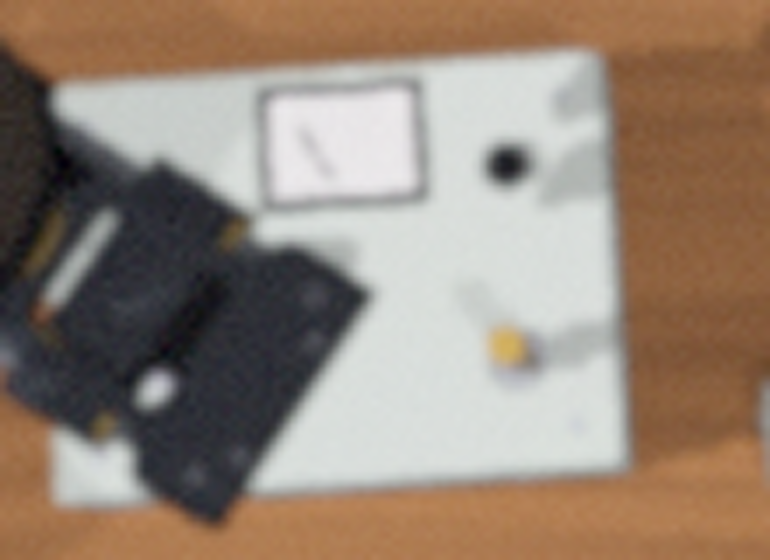

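The bar runs from (145,188) to (280,182), with the line at its right end. That matches the prediction for 1.257 rad, the third click, and not 0.838 or 1.676. The pin is still seated. I regrip now, with the centre corrected from the earlier side load.

```bash
python3 - <<'E'
from h import *
np.set_printoptions(precision=4,suppress=True)
k=[.5402,.2235]
env.move_straight([*k,.12],[-90,0,146.4],rate=.15)
hit=env.move_straight([*k,.072],rate=.05,force_limit=6)
print(hit,env.read_state()["tool_rot"])
if not hit:
    env.gripper_to(0.,20); env.dwell(.5)
s=env.read_state();print(s["position"],s["tool_rot"],s["force"],s["wrist_torque"],s["opening"]*87,s["qvel"],s["clock"])
f=env.grab_frame("side");cv2.imwrite("pics/s_fin.png",cv2.resize(f["image"],(768,576)))
E
```

```text
False [-90.0417   0.0207 146.4054]
[0.5403 0.2235 0.0722] [-90.0105   0.006  146.4012] [-0.894  -0.3936  2.0249] [ 0.0016  0.3427 -0.0121] 14.146873398292193 [-0.0552  0.091  -0.018   0.1876  0.0177 -0.0977] 27.975
```

View pics/s_fin.png

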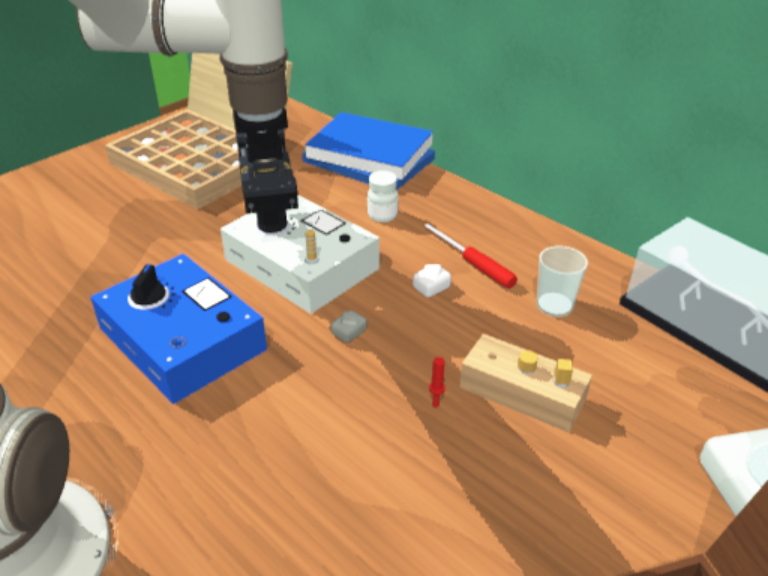

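The final view shows the knob gripped at (270,215), the pin seated at (311,245), and everything else where it started. The side load is now under 1 N, so I'm handing in.

```bash
python3 -c "
from workcell import env
env.close_job()"
```

```text
the job is handed in; nothing more can be done
```

I moved the slim brass pin from the rack into the white tester's open terminal and let go of it. I then turned the knob from the end stop to its third click and handed in while gripping it there, at about 28 s of the 56 s allowed.

- **Pin:** It met firm contact with the TCP at 0.0709 m, against 0.071 m expected when fully home. After release it stood upright with its flange flat on the tester's top.
- **Knob:** I let go of it once so the detent could settle. In the side picture the bar matched the third click (1.257 rad) and not the second or fourth. The match is by eye, good to about 0.1 rad. The arm blocked the top camera, so that view could not confirm it.
- **Final grip:** I regripped at the third-click angle with 20 N set. The sideways load was about 1 N, the twist close to zero, and the arm at rest.
- **Disagreements:** The two cameras differed by 2–4 mm. The first knob grip was slightly off centre, with a side load of up to about 7 N, and I corrected that when regripping.
- **Other objects:** In the last side picture, the other pins, stones, beaker, jar, screwdriver and blue tester looked unmoved.

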